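# Fetch the shaker from behind the canister

## Robot

A 6-joint arm with a two-finger parallel gripper is mounted at the origin on the work surface. World frame = base frame: x ahead of the robot, y to its left, z up, the work surface at z = 0. Lengths are in mm, angles in rad, forces in N, time in s.
With the tool pointing down it reaches from about 300 to 775 mm from the base axis. Payload 14.6 kg.
Tool frame: the origin (TCP) lies between the finger pads; the fingertips stand 19 mm ahead of it and the grasp point (between the pads) is the TCP; z points along the fingers, y is the line along which they close (so a half turn about z gives the same grasp; the last joint's range is limited). The gripper opens to 94 mm and grips with 3 to 60 N. Pads are 16 mm wide; open, the fingers measure 119 mm over their backs; the gripper's body (75 mm by 177 mm) begins 78 mm behind the grasp point.
Start: joints at [-1.407, 0.3, 1.521, -0, 1.321, -0.067], TCP at [125.81, -535.408, 224.446] pointing down, gripper open.
Joint ranges: [-3.03, 3.03], [-0.79, 2.21], [0.23, 2.52], [-1.04, 4.18], [0, 3.07], [-2.55, 2.55]. Speed limits (rad/s): [2.22, 2.22, 2.57, 3.14, 3.14, 3.14].

## Interface

Orientations are given as [roll, pitch, yaw] about the fixed x, y, z axes, in that order (R = Rz(yaw) Ry(pitch) Rx(roll)).
In Python, from cell import monitor, imaging, job, find_in, trace gives the robot as it stands. The module is installed in compiled form; this text tells all that it offers.
- The arm moves only by the tool arm_command, never from a script. Its argument "steps" is a list of rows, each a list of 5 numbers: the opening, from 0 (shut) to 1 (fully open), then the shift along the tool's x, y, z in mm, then the turn about the tool's z in degrees. In form: [[gripper, dx, dy, dz, turn], ...]. A call has 1 to 20 rows; each row is the pose to reach, as a shift and turn from the pose commanded when the call began, along the tool's axes at that moment; what a row does not reach only later rows make up. A row lasts 1/8 s, in which the tool goes at most 62.5 mm and 10.7 degrees, less where a joint would pass 70% of its speed; a pose out of reach is approached as far as the arm can. A call with a gripper value outside its range is refused whole. The fingers move at their own pace and stop on an object; "force" is the grip in N (left out, the last holds). Time passes only in rows, so rows that repeat a pose let the fingers close. It gives the time, the measured TCP pose, the force, the opening and the grip force at its end, in the units of the state.
- monitor.read_state(): the state, without advancing time (a new reading comes with each control period).
- imaging.camera(name): name is "scene" or "top"; returns a dict with "img" (420x560x3 uint8, red, green, blue), "mtx" (3x3 intrinsics, pixels), "D" ([k1, k2, p1, p2, k3] as OpenCV has them; the pictures are not rectified), "view" (4x4, takes a point from world to camera coordinates). Camera axes: x right, y down, z forward; pixel columns grow to the right and rows downward; lengths in mm; the calibration is good to about 2 mm. A picture is of the moment at which its call begins. There is no depth.
- job.sign_off(): hands the job in; it is judged then, once.
Trained networks look in a picture, given as the dict that the camera call returned (one of the last four; its "shot" number tells which), for a name from the list of things; names that differ only in an ending like _2 or _b are one class to them, and where a whole thing is asked for, a point or a joint stands for the part that bears it (a point fixed in the world has none). Each returns a list of dicts, best first, with "p" (0 to 1); they miss things now and then, are a little off and sometimes report something else, mostly with a low value. They report only what shows in the picture. A call takes as long as a camera call. They do not tell look-alikes from the thing itself.
- find_in(picture, target): "rect" ([centre column, centre row, width, height] in pixels, round what is visible of it).
- trace(picture, target): "region" (420x560 bool, what is visible of it) and "rect" ([centre column, centre row, width, height] in pixels, round what is visible of it).
The state is a dict: "clock": time; "joints": joint angles; "qd": joint speeds; "effort": joint torques, N m; "eef_pos": TCP position; "eef_rot": TCP orientation; "wrist_force": force on the tool from outside, world axes, zero at the start; "moment": the same for the moment, N m; "finger_gap": finger opening in mm; "finger_force": force on a finger pad.
Only numpy, scipy, OpenCV 4.12 (cv2) and the standard library are available. Lean on these libraries where they do the work, as an engineer would, in place of code of your own. Each camera call takes 0.05 s, during which the arm holds its last target. There are 200 camera calls.

## Task

The order still needs the red-capped shaker, which is hidden behind one of the three steel canisters. Set that canister aside on the bare bench and let go, stand the shaker in the wooden order tray, then put the same canister back, centred on its round black mat in the bin it came from. Keep both upright, set them down rather than drop them, and leave the other canisters and shakers where they stand.

Things in the scene. Friction and masses are not known exactly. Their poses are not given: they have to be found in the camera images.
- canister_a: the front item to move aside and put back: plain steel canister with a flat black lid, 56 mm in diameter, 135 mm tall, origin at the centre of its underside; loose, about 0.25 kg; it stands on the larger black mat of bin_a, on the robot's side of the red-capped shaker (about 15 mm gap). All three canisters look alike
- shaker_a: the hidden item wanted: white ceramic shaker with a red cap, 83 mm tall and 40 mm in diameter, origin at the centre of its underside; loose, about 0.13 kg; the straight white body is 65 mm tall, the cap 39 mm wide above it. It stands on the smaller mat of bin_a, behind canister_a
- bin_a: the shallow blue plastic bin tray that holds canister_a and shaker_a, fixed to the bench: 190 mm along its x, 90 mm along its y, origin at the centre of its underside. Its x axis points away from the robot (turned a little). Floor top 6 mm above the bench; side walls and far wall 4 mm thick, 22 mm high, the near end (-x) open. Canister mat at x -40 mm, shaker mat at x +22 mm. The three bins stand side by side, about 140 mm apart, in any order
- bin_a_mat (a point): centre of the larger round black mat (68 mm in diameter, flat) on the floor of bin_a, 6 mm above the bench, where canister_a belongs. Bare bench lies between the robot and the bins: always clear from x = 0.40 to 0.475 m and y = -0.20 to 0.20 m
- order_tray: shallow light-wood tray for the order, fixed to the bench at the robot's left or right (a red crate of cutlery, 85 mm high and 200 mm square, stands on the other side): 220 mm along its x, 200 mm along its y, 30 mm high, wall 5 mm, floor top 5 mm above the bench; origin at the centre of its underside. The pepper shaker stands near its +x +y corner (about x +62 mm, y +52 mm), else empty
- canister_b: bystander: steel canister, 56 mm in diameter, 135 mm tall, origin at the centre of its underside; loose, in bin_b in front of the yellow-capped shaker
- shaker_b: bystander: white shaker with a yellow cap, 83 mm tall and 40 mm in diameter, origin at the centre of its underside; loose, about 0.13 kg, in bin_b
- canister_c: bystander: steel canister, 56 mm in diameter, 135 mm tall, origin at the centre of its underside; loose, in bin_c in front of the green-capped shaker
- shaker_c: bystander: white shaker with a green cap, 83 mm tall and 40 mm in diameter, origin at the centre of its underside; loose, about 0.13 kg, in bin_c
- pepper: bystander: steel shaker with a black cap, already in the order tray, 83 mm tall and 40 mm in diameter, origin at the centre of its underside; loose, about 0.13 kg
Not all that is in view belongs to the job. What is shaped like the shaker_a but purple is not meant.

How it is judged:
By the outcome, as a careful person would: the job done as asked, in the order asked, and still so for the second after the job is handed in, with the robot touching nothing.
It also fails if it takes over 72 s, if anything falls off the work surface, if the arm or the gripper's body presses on something with over 40 N, if the wrist force passes 120 N, or if a joint passes its speed limit or range.

## Working session

There is one attempt and no reset: what is moved stays moved. The work goes in short steps, Python scripts to look and compute and a tool call to move; the robot and the scene stay as the last step left them, time stands still between calls to the robot, and variables do not carry over. Pictures are saved under pics/ and viewed, at most 10 in all, crops included, and the job is handed in when it is done.

Besides the shell and the picture viewer there is one more tool, called after "Request:" in YAML: its name, and indented under it one key for each argument. arm_command: Moves the arm, as the interface text tells. Its arguments: {"type":"object","properties":{"steps":{"type":"array","items":{"type":"array","items":{"type":"number"}}},"force":{"type":"number"}},"required":["steps"]}

```bash
mkdir -p pics; cat > h.py <<'E'
import numpy as np, cv2
from cell import monitor, imaging, job, find_in, trace
def save(p,n): cv2.imwrite('pics/'+n+'.png',p['img'][:,:,::-1])
def back(p,uv,z):
    q=cv2.undistortPoints(np.array(uv,float).reshape(-1,1,2),np.array(p['mtx']),np.array(p['D'])).reshape(-1,2)
    V=np.array(p['view']);R=V[:3,:3];c=-R.T@V[:3,3]
    d=np.c_[q,np.ones(len(q))]@R
    return c+d*((z-c[2])/d[:,2])[:,None]
def proj(p,P):
    V=np.array(p['view']);r=cv2.Rodrigues(V[:3,:3])[0]
    return cv2.projectPoints(np.array(P,float).reshape(-1,1,3),r,V[:3,3],np.array(p['mtx']),np.array(p['D']))[0].reshape(-1,2)
E
python3 - <<'E'
from h import *
s=monitor.read_state();print(s)
for n in('top','scene'):
    p=imaging.camera(n);save(p,n+'0')
    V=np.array(p['view']);print(n,(-V[:3,:3].T@V[:3,3]).round())
    for t in('canister_a','shaker_a','bin_a','order_tray','pepper'):
        for d in find_in(p,t):print(t,np.round(d['rect']),round(d['p'],2))
E
```

```text
{'clock': 0.0, 'joints': array([-1.40659962e+00,  3.00481587e-01,  1.52159445e+00, -4.00041641e-06,
        1.32070589e+00, -6.66346853e-02]), 'qd': array([-0.00037906,  0.00065361,  0.00049635, -0.00109641,  0.00057826,
       -0.0011483 ]), 'effort': array([ 9.45769862e-04, -5.31805694e+01, -3.52739239e+01,  7.08472123e-02,
        2.44538515e-02, -1.03886248e-04]), 'eef_pos': array([ 125.76980192, -535.1720621 ,  223.87491462]), 'eef_rot': array([-3.14040576e+00, -7.53220573e-05,  2.30832343e-01]), 'wrist_force': array([ 0.90103277, -0.02642127,  0.63883236]), 'moment': array([ 0.00173242,  0.01094384, -0.00765724]), 'finger_force': 0.0, 'finger_gap': 93.65713789993202}
top [ 521.   16. 1152.]
canister_a [223. 180.  31.  28.] 0.84
canister_a [284. 179.  29.  31.] 0.81
canister_a [352. 199.  34.  24.] 0.65
canister_a [436. 198.  24.  23.] 0.62
shaker_a [227. 158.  24.  20.] 0.92
shaker_a [352. 170.  22.  19.] 0.9
shaker_a [288. 155.  23.  23.] 0.84
shaker_a [351. 252.  20.  19.] 0.71
bin_a [286. 168.  50.  89.] 0.75
order_tray [451. 224. 104. 112.] 0.58
pepper [435. 197.  25.  22.] 0.79
scene [1313.  196.  641.]
canister_a [264. 202.  30.  66.] 0.96
canister_a [327. 212.  30.  66.] 0.67
canister_a [206. 184.  31.  67.] 0.58
shaker_a [252. 233.  18.  43.] 0.94
shaker_a [200. 214.  28.  45.] 0.85
shaker_a [319. 244.  19.  42.] 0.68
shaker_a [227. 172.  20.  33.] 0.65
bin_a [255. 243.  73.  53.] 0.93
order_tray [125. 184. 121.  73.] 0.8
pepper [130. 189.  21.  39.] 0.94
```

View pics/top0.png

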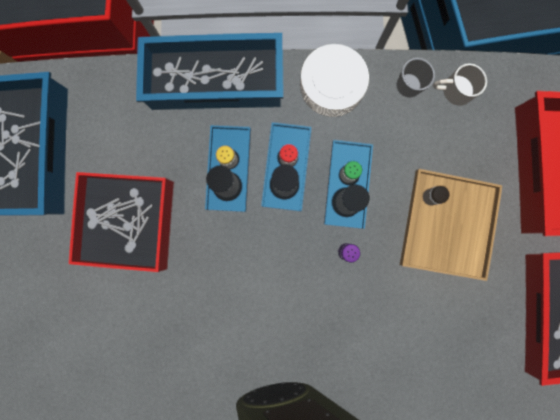

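View pics/scene0.png

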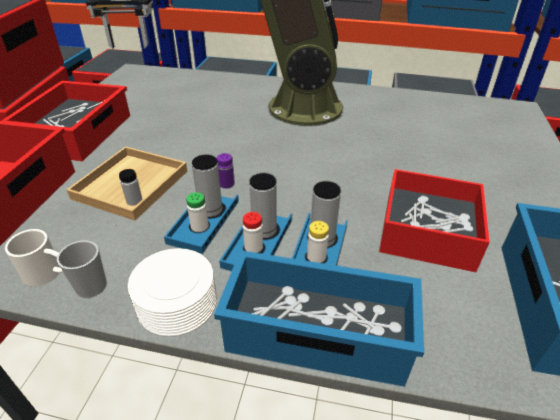

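Red-capped candidates: the middle bin (top 288,155, scene 252,233). Look-alikes are yellow (top 227,158), green (352,170), purple (351,252) and pepper (436,198). The middle bin is my choice, so I'll crop it and measure.

```bash
cat >> h.py <<'E'
from scipy.optimize import minimize
def circ(x,y,z,r,n=40):
    a=np.linspace(0,2*np.pi,n,endpoint=False);return np.c_[x+r*np.cos(a),y+r*np.sin(a),0*a+z]
def hullmask(P,sh=(420,560)):
    s=4;m=np.zeros((sh[0]*s,sh[1]*s),np.uint8)
    cv2.fillConvexPoly(m,cv2.convexHull(((P+.5)*s).astype(np.float32)).astype(np.int32),1);return m
def up(m): return cv2.resize(m.astype(np.float32),None,fx=4,fy=4,interpolation=cv2.INTER_LINEAR)>.5
def fit(views,model,x0,step):
    "views: [(pic, mask)], model(x)->points of convex solid; maximise IoU"
    U=[(p,up(m)) for p,m in views]
    def f(x):
        t=0
        for p,m in U:
            h=hullmask(proj(p,model(x)))>0;t-=(h&m).sum()/(h|m).sum()
        return t
    sim=np.vstack([x0]+[np.array(x0)+np.eye(len(x0))[i]*step[i] for i in range(len(x0))])
    r=minimize(f,x0,method='Nelder-Mead',options=dict(initial_simplex=sim,xatol=.05,fatol=1e-5,maxiter=250));return r.x,r.fun
def hull(m):
    c=np.vstack(cv2.findContours(m.astype(np.uint8),cv2.RETR_EXTERNAL,cv2.CHAIN_APPROX_NONE)[0])
    o=np.zeros(m.shape,np.uint8);cv2.fillConvexPoly(o,cv2.convexHull(c),1);return o
def cyl(r,h,z0): return lambda x: np.vstack([circ(x[0],x[1],z0,r),circ(x[0],x[1],z0+h,r)])
def boxm(lx,ly,hn,hf):
    def g(x):
        c,s=np.cos(x[2]),np.sin(x[2]);P=[]
        for a in(-lx/2,lx/2):
            for b in(-ly/2,ly/2):
                for z in(0,hn if a<0 else hf):P.append([x[0]+c*a-s*b,x[1]+s*a+c*b,z])
        return np.array(P)
    return g
E
python3 - <<'E'
from h import *
t=imaging.camera('top');s=imaging.camera('scene')
def pick(p,n,u,v):
    L=trace(p,n)
    d=min(L,key=lambda d:np.hypot(d['rect'][0]-u,d['rect'][1]-v));print(n,np.round(d['rect']),round(d['p'],2),d['region'].sum());return d['region']
for nm,(tu,tv,su,sv) in dict(red=(284,179,264,202),yel=(223,180,327,212),grn=(352,199,206,184)).items():
    m=pick(t,'canister_a',tu,tv)
    print(nm,'lid back',back(t,[[tu,tv]],141)[0][:2].round(1))
    print(fit([(t,m)],cyl(28,135,6),list(back(t,[[tu,tv]],80)[0][:2]),[8,8]))
for nm,(tu,tv) in dict(red=(288,155),purple=(351,252),pep=(436,197),yel=(227,156),grn=(352,170)).items():
    print(nm,'cap',back(t,[[tu,tv]],89)[0].round(1))
cv=lambda P:P
hsv=cv2.cvtColor(t['img'],cv2.COLOR_RGB2HSV)
red=((hsv[...,0]<8)|(hsv[...,0]>172))&(hsv[...,1]>120)&(hsv[...,2]>80)
yy,xx=np.mgrid[:420,:560];red&=(abs(xx-288)<20)&(abs(yy-155)<18)
c=[xx[red].mean(),yy[red].mean()];print('redcap px',c,red.sum(),back(t,[c],87)[0])
b=pick(t,'bin_a',286,168)
blue=(abs(hsv[...,0].astype(int)-104)<10)&(hsv[...,1]>120)&(xx>258)&(xx<318)&(yy>118)&(yy<216)
n,l,st,_=cv2.connectedComponentsWithStats(blue.astype(np.uint8));k=[i for i in range(1,n) if st[i,4]>15];print(st[k].tolist())
bl=hull(np.isin(l,k))
c0=back(t,[[286,168]],10)[0]
print('bin trace',fit([(t,hull(b))],boxm(190,90,22,22),[c0[0],c0[1],-.1],[8,8,.1]))
print('bin blue',fit([(t,bl)],boxm(190,90,22,22),[c0[0],c0[1],-.1],[8,8,.1]))
o=pick(t,'order_tray',451,224);c0=back(t,[[451,224]],30)[0]
print('tray',fit([(t,hull(o))],boxm(220,200,30,30),[c0[0],c0[1],-.1],[8,8,.1]))
A=cv2.resize(t['img'][110:230,190:390],(800,480),interpolation=cv2.INTER_CUBIC)
cv2.imwrite('pics/cropt.png',A[:,:,::-1])
E
```

```text
canister_a [285. 178.  26.  33.] 0.94 698
red lid back [627.   15.1]
(array([629.71046943,  14.62986512]), np.float64(-0.9436201780415431))
canister_a [224. 181.  33.  33.] 0.61 788
yel lid back [626.7 136.8]
(array([630.4241579 , 143.52007634]), np.float64(-0.9581902800030518))
canister_a [354. 199.  35.  26.] 0.8 782
grn lid back [ 585.4 -119.6]
(array([ 588.67923244, -125.77489334]), np.float64(-0.9473764958576251))
red cap [683.   6.  89.]
purple cap [ 478.2 -122.5   89. ]
pep cap [ 590.7 -306.6   89. ]
yel cap [682.8 134.4  89. ]
grn cap [ 649.7 -128.    89. ]
redcap px [np.float64(288.24279835390945), np.float64(153.02057613168725)] 243 [687.50129686   5.44375034  87.        ]
bin_a [284. 167.  50.  89.] 0.8 2362
[[262, 123, 49, 88, 2068]]
bin trace (array([ 6.69358370e+02,  1.04276780e+01, -1.31765019e-01]), np.float64(-0.9578745977911123))
bin blue (array([ 6.69036893e+02,  9.87056942e+00, -1.33777230e-01]), np.float64(-0.9753633142939773))
order_tray [451. 224. 106. 108.] 0.83 8371
tray (array([ 5.30956179e+02, -3.63507083e+02, -1.97636632e-01]), np.float64(-0.9652208896626828))
```

View pics/cropt.png

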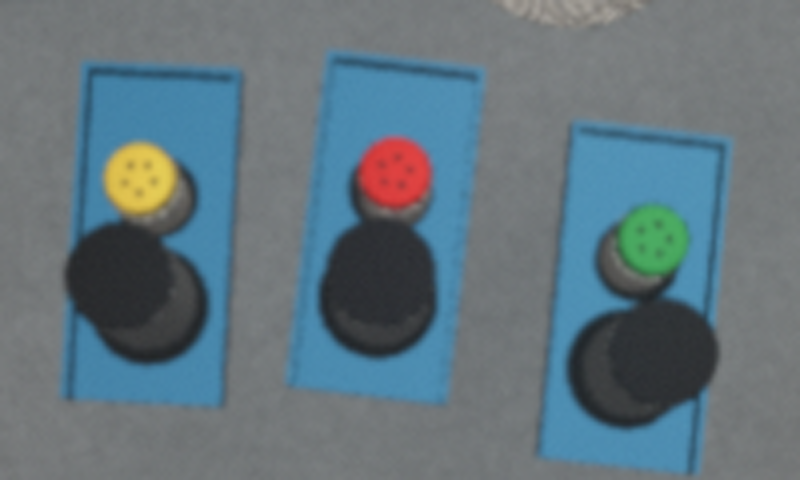

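The crop confirms the red cap (crop 395,172, top 289,153). Its canister lid is just in front at top (285,178), and the bin fit agrees with the canister position (about 630, 15).

Request:
arm_command:
  steps:
    - [1, 616, -420, 0, 21]
    - [1, 616, -420, 0, 21]
    - [1, 616, -420, 0, 21]
    - [1, 616, -420, 0, 21]
    - [1, 616, -420, 0, 21]
    - [1, 616, -420, 0, 21]
    - [1, 616, -420, 0, 21]
    - [1, 616, -420, 0, 21]
    - [1, 616, -420, 0, 21]
    - [1, 616, -420, 0, 21]
    - [1, 616, -420, 0, 21]
    - [1, 616, -420, 0, 21]
    - [1, 616, -420, 0, 21]
    - [1, 616, -420, 0, 21]
    - [1, 616, -420, 0, 21]
    - [1, 616, -420, 0, 21]
    - [1, 616, -420, 0, 21]
  force: 20

```text
clock: 3.08
eef_pos: [629.2, 13.8, 224.8]
eef_rot: [-3.142, -0.0, -0.137]
wrist_force: [0.1, 0.6, -1.0]
finger_gap: 93.8
finger_force: 0.0
```

Request:
arm_command:
  steps:
    - [1, 0, 0, 40, 0]
    - [1, 0, 0, 80, 0]
    - [1, 0, 0, 105, 0]
    - [1, 0, 0, 120, 0]
    - [1, 0, 0, 120, 0]
    - [0.5, 0, 0, 120, 0]
    - [0.5, 0, 0, 120, 0]
    - [0.5, 0, 0, 120, 0]
    - [0.5, 0, 0, 120, 0]
    - [0.5, 0, 0, 120, 0]
    - [0.5, 0, 0, 120, 0]
  force: 20

```text
clock: 4.45
eef_pos: [629.5, 14.3, 104.7]
eef_rot: [3.141, -0.0, -0.136]
wrist_force: [-0.6, -2.0, 2.0]
finger_gap: 55.8
finger_force: 20.0
```

Request:
arm_command:
  steps:
    - [0.4, 0, 0, -15, 0]
    - [0.4, 0, 0, -40, 0]
    - [0.4, 0, 0, -60, 0]
    - [0.4, -20, -4, -60, 0]
    - [0.4, -60, -12, -60, 0]
    - [0.4, -100, -20, -60, 0]
    - [0.4, -140, -28, -60, 0]
    - [0.4, -175, -35, -60, 0]
    - [0.4, -195, -39, -60, 0]
    - [0.4, -200, -39, -60, 0]
    - [0.4, -200, -39, -60, 0]
    - [0.4, -200, -39, -40, 0]
    - [0.4, -200, -39, -20, 0]
    - [0.4, -200, -39, -8, 0]
    - [0.4, -200, -39, -1, 0]
    - [0.4, -200, -39, 3, 0]
    - [0.4, -200, -39, 5, 0]
    - [0.4, -200, -39, 5, 0]

```text
clock: 6.7
eef_pos: [436.6, 80.1, 99.7]
eef_rot: [-3.142, -0.0, -0.136]
wrist_force: [-0.3, -1.2, -1.1]
finger_gap: 55.8
finger_force: 20.0
```

```bash
python3 - <<'E'
from h import *
s=imaging.camera('scene');save(s,'s1');st=monitor.read_state();print(st['wrist_force'],st['eef_pos'],st['finger_gap'])
E
```

```text
[ 0.38813449  0.68153501 -1.44147876] [436.66203596  80.09415599  99.72151186] 55.61941178731796
```

View pics/s1.png

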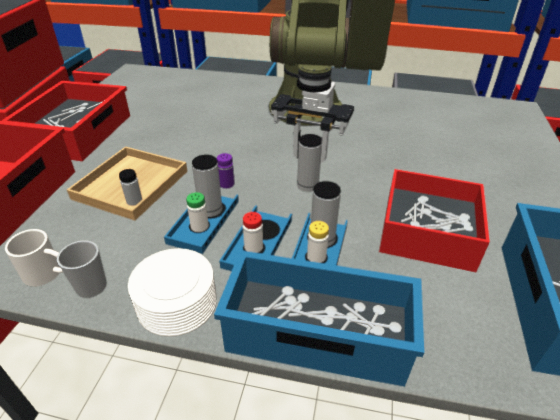

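The canister is held upright over the bench at (310,165), and the emptied mat shows at (266,230). I'll lower the last millimetre, release and rise.

Request:
arm_command:
  steps:
    - [0.4, 0, 0, 1, 0]
    - [0.4, 0, 0, 1, 0]
    - [0.75, 0, 0, 1, 0]
    - [0.9, 0, 0, 1, 0]
    - [1, 0, 0, 1, 0]
    - [1, 0, 0, 1, 0]
    - [1, 0, 0, 1, 0]
    - [1, 0, 0, -30, 0]
    - [1, 0, 0, -80, 0]
    - [1, 0, 0, -130, 0]
    - [1, 0, 0, -130, 0]

```text
clock: 8.12
eef_pos: [437.7, 80.2, 232.7]
eef_rot: [-3.14, -0.006, -0.136]
wrist_force: [0.0, 1.0, -0.4]
finger_gap: 93.7
finger_force: 0.0
```

```bash
python3 - <<'E'
from h import *
t=imaging.camera('top');s=imaging.camera('scene');save(t,'t2')
print(monitor.read_state()['eef_pos'],monitor.read_state()['eef_rot'])
def near(p,P):
    u=proj(p,[P])[0];print('exp',u.round());L=trace(p,'shaker_a');d=min(L,key=lambda d:np.hypot(*(np.array(d['rect'][:2])-u)));print(np.round(d['rect']));return d['region']
a,b=near(t,[690,7,50]),near(s,[690,7,50])
for v in([(t,a)],[(s,b)],[(t,a),(s,b)]):print('shaker',fit(v,cyl(20,83,6),[690,7],[6,6]))
for p,n in((t,'top'),(s,'scene')):
    u=proj(p,[[629.5,15,6]])[0];x0,y0=np.round(u-25).astype(int)
    c=p['img'][y0:y0+50,x0:x0+50].max(2)
    m=(c<60).astype(np.uint8);k,l,st,cc=cv2.connectedComponentsWithStats(m)
    i=l[23:28,23:28].max();print(n,u,st[i],cc[i]+[x0,y0])
    print(back(p,[cc[i]+[x0,y0]],6.5)[0])
    pm=np.zeros((420,560),np.uint8);pm[y0:y0+50,x0:x0+50]=l==i
    print('fit',fit([(p,hull(pm))],lambda x:circ(x[0],x[1],6.5,34),[629,15],[4,4]))
E
```

```text
[436.35217849  80.04847164 229.02678337] [-3.14158623e+00 -2.16148784e-06 -1.35714078e-01]
exp [287. 155.]
[290. 155.  20.  24.]
exp [253. 232.]
[252. 234.  19.  45.]
shaker (array([688.06506157,   6.23806381]), np.float64(-0.9290473017988008))
shaker (array([688.5899992 ,   6.39479637]), np.float64(-0.930184642206197))
shaker (array([688.66068703,   6.23193371]), np.float64(-1.8566477880812382))
top [284.07985083 184.14952847] [ 12  12  27  28 589] [283.94567063 184.18845501]
[629.36854813  15.30366183   6.5       ]
fit (array([629.5625 ,  15.03125]), np.float64(-0.8438070404172099))
scene [264.00839658 229.17976188] [ 23  16  17  19 252] [269.36111111 229.04761905]
[627.02184766  26.68511573   6.5       ]
fit (array([626.73971558,  17.78060913]), np.float64(-0.5421962379257753))
```

View pics/t2.png

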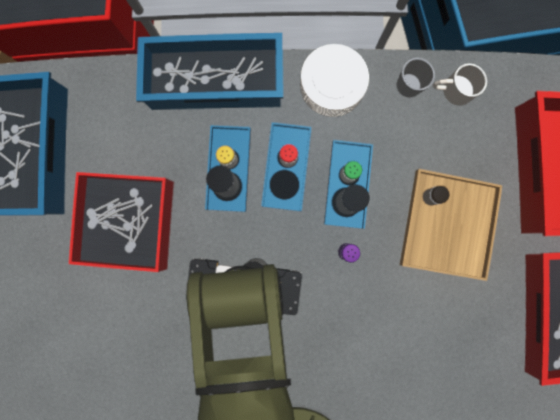

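The top view shows the emptied mat at (284,184) and the red shaker at (289,154), with the gripper clear above the released canister. Next is the shaker at about (689, 6).

Request:
arm_command:
  steps:
    - [1, 50, 8, 0, 0]
    - [1, 110, 17, 0, 0]
    - [1, 170, 26, 0, 0]
    - [1, 225, 34, 0, 0]
    - [1, 260, 39, 0, 0]
    - [1, 260, 39, 0, 0]
    - [1, 260, 39, 0, 0]
    - [1, 260, 39, 45, 0]
    - [1, 260, 39, 90, 0]
    - [1, 260, 39, 130, 0]
    - [1, 260, 39, 160, 0]
    - [1, 260, 39, 177, 0]
    - [1, 260, 39, 177, 0]
    - [1, 260, 39, 177, 0]

```text
clock: 10.07
eef_pos: [689.4, 6.3, 54.1]
eef_rot: [-3.141, -0.002, -0.136]
wrist_force: [0.2, -0.0, -0.1]
finger_gap: 93.9
finger_force: 0.0
```

Request:
arm_command:
  steps:
    - [0.3, 0, 0, 0, 0]
    - [0.3, 0, 0, 0, 0]
    - [0.3, 0, 0, 0, 0]
    - [0.3, 0, 0, 0, 0]
    - [0.3, 0, 0, 0, 0]
    - [0.3, 0, 0, 0, 0]
    - [0.3, 0, 0, 0, 0]
    - [0.3, 0, 0, 0, 0]
  force: 15

```text
clock: 11.08
eef_pos: [688.8, 6.2, 52.4]
eef_rot: [3.142, 0.0, -0.136]
wrist_force: [0.4, -1.2, 0.9]
finger_gap: 39.5
finger_force: 15.0
```

```bash
python3 - <<'E'
from h import *
s=imaging.camera('scene');save(s,'s3');st=monitor.read_state();print(st['wrist_force'],st['eef_pos'],st['finger_gap'])
E
```

```text
[-0.22516322 -0.98804308 -0.54517174] [688.85389783   6.21318552  52.44501995] 39.57275421785881
```

View pics/s3.png

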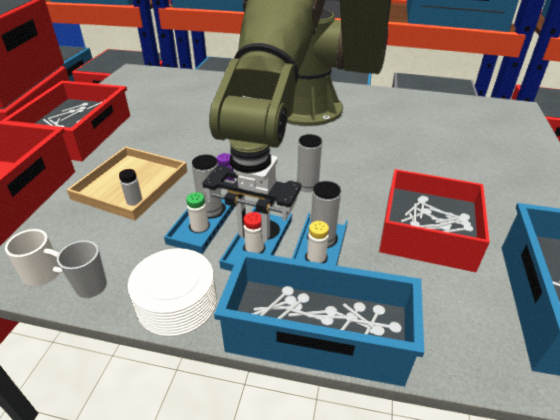

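The shaker is gripped at (252,232). The aside canister stands at (310,160).

Request:
arm_command:
  steps:
    - [0.3, 0, 0, -15, 0]
    - [0.3, 0, 0, -50, 0]
    - [0.3, 0, 0, -95, 0]
    - [0.3, 0, 0, -140, 0]
    - [0.3, 0, 0, -170, 0]
    - [0.3, 0, 0, -170, 0]
    - [0.3, -10, 28, -170, 0]
    - [0.3, -26, 73, -170, 0]
    - [0.3, -43, 120, -170, 0]
    - [0.3, -60, 168, -170, 0]
    - [0.3, -77, 216, -170, 0]
    - [0.3, -94, 263, -170, 0]
    - [0.3, -111, 311, -170, 0]
    - [0.3, -126, 353, -170, 0]
    - [0.3, -138, 388, -170, 0]
    - [0.3, -145, 407, -170, 0]
    - [0.3, -148, 415, -170, 0]
    - [0.3, -148, 415, -170, 0]
    - [0.3, -148, 415, -170, 0]

```text
clock: 13.5
eef_pos: [486.7, -384.0, 222.4]
eef_rot: [-3.141, -0.0, -0.135]
wrist_force: [0.2, 0.6, -1.5]
finger_gap: 39.9
finger_force: 15.0
```

Request:
arm_command:
  steps:
    - [0.3, 0, 0, 30, 0]
    - [0.3, 0, 0, 75, 0]
    - [0.3, 0, 0, 115, 0]
    - [0.3, 0, 0, 145, 0]
    - [0.3, 0, 0, 160, 0]
    - [0.3, 0, 0, 166, 0]
    - [0.3, 0, 0, 169, 0]
    - [0.3, 0, 0, 170, 0]
    - [0.3, 0, 0, 170, 0]

```text
clock: 14.62
eef_pos: [486.3, -385.1, 53.1]
eef_rot: [3.141, -0.001, -0.136]
wrist_force: [0.2, 0.2, -0.6]
finger_gap: 39.6
finger_force: 15.0
```

```bash
python3 - <<'E'
from h import *
s=imaging.camera('scene');save(s,'s4');st=monitor.read_state();print(st['wrist_force'],st['eef_pos'],st['finger_gap'])
E
```

```text
[-0.11354609 -0.26954146 -0.53715166] [ 486.20601224 -385.06593304   52.98174761] 39.714231280423185
```

View pics/s4.png

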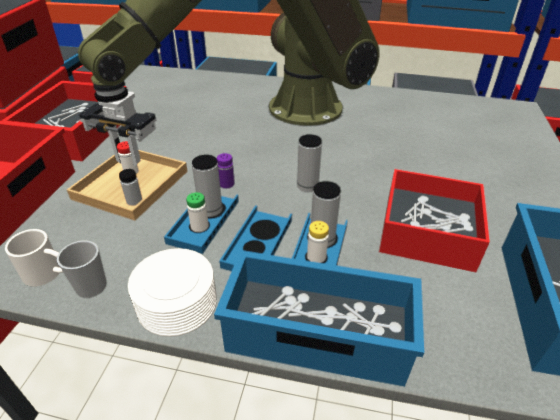

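The shaker is in the tray at (125,155), still held. I'll lower 1.5 mm, release and rise.

Request:
arm_command:
  steps:
    - [0.3, 0, 0, 1, 0]
    - [0.3, 0, 0, 1.5, 0]
    - [0.3, 0, 0, 1.5, 0]
    - [0.55, 0, 0, 1.5, 0]
    - [0.7, 0, 0, 1.5, 0]
    - [0.8, 0, 0, 1.5, 0]
    - [0.8, 0, 0, 1.5, 0]
    - [0.8, 0, 0, -20, 0]
    - [0.8, 0, 0, -60, 0]
    - [0.8, 0, 0, -110, 0]
    - [0.8, 0, 0, -160, 0]
    - [1, 0, 0, -177, 0]
    - [1, 0, 0, -177, 0]

```text
clock: 16.3
eef_pos: [486.1, -385.0, 229.6]
eef_rot: [3.141, -0.001, -0.136]
wrist_force: [-0.2, -0.4, -0.3]
finger_gap: 91.8
finger_force: 0.0
```

```bash
python3 - <<'E'
from h import *
t=imaging.camera('top');s=imaging.camera('scene')
st=monitor.read_state();print(st['eef_pos'],st['eef_rot'])
def near(p,n,P):
    u=proj(p,[P])[0];L=trace(p,n);d=min(L,key=lambda d:np.hypot(*(np.array(d['rect'][:2])-u)));print(u.round(),np.round(d['rect']));return d['region']
print('can',fit([(t,near(t,'canister_a',[437,80,68]))],cyl(28,135,0),[437,80],[5,5]))
print('can s',fit([(s,near(s,'canister_a',[437,80,68]))],cyl(28,135,0),[437,80],[5,5]))
print('shaker',fit([(s,near(s,'shaker_a',[486,-385,45]))],cyl(20,83,5),[486,-385],[5,5]))
E
```

```text
[ 485.65964344 -384.57452657  227.4475759 ] [-3.14005739e+00  2.28643285e-03 -1.35736677e-01]
[255. 272.] [254. 271.  30.  33.]
can (array([437.36839485,  79.49518204]), np.float64(-0.9616854982584317))
[308. 163.] [310. 161.  27.  59.]
can s (array([440.32275391,  82.23144531]), np.float64(-0.9229577464788732))
[127. 159.] [129. 159.  21.  34.]
shaker (array([ 486.01729595, -382.74819575]), np.float64(-0.8042282385934635))
```

Request:
arm_command:
  steps:
    - [1, -8, -34, 0, 0]
    - [1, -20, -80, 0, 0]
    - [1, -32, -130, 0, 0]
    - [1, -44, -180, 0, 0]
    - [1, -57, -230, 0, 0]
    - [1, -69, -280, 0, 0]
    - [1, -81, -330, 0, 0]
    - [1, -94, -380, 0, 0]
    - [1, -105, -425, 0, 0]
    - [1, -112, -454, 0, 0]
    - [1, -112, -454, 0, 0]
    - [1, -112, -454, 0, 0]
    - [1, -112, -454, 0, 0]
    - [1, -112, -454, 0, 0]

```text
clock: 18.3
eef_pos: [436.6, 79.4, 229.4]
eef_rot: [3.142, 0.0, -0.137]
wrist_force: [-0.4, -0.9, 0.2]
finger_gap: 94.0
finger_force: 0.0
```

Request:
arm_command:
  steps:
    - [1, 0, 0, 40, 0]
    - [1, 0, 0, 80, 0]
    - [1, 0, 0, 110, 0]
    - [1, 0, 0, 125, 0]
    - [1, 0, 0, 130, 0]
    - [1, 0, 0, 130, 0]
    - [0.4, 0, 0, 130, 0]
    - [0.4, 0, 0, 130, 0]
    - [0.4, 0, 0, 130, 0]
    - [0.4, 0, 0, 130, 0]
    - [0.4, 0, 0, 130, 0]
    - [0.4, 0, 0, 130, 0]
    - [0.4, 0, 0, 130, 0]
  force: 20

```text
clock: 19.92
eef_pos: [436.6, 80.1, 99.5]
eef_rot: [-3.142, -0.0, -0.136]
wrist_force: [-0.2, -0.6, 1.4]
finger_gap: 55.8
finger_force: 20.0
```

Request:
arm_command:
  steps:
    - [0.4, 0, 0, -15, 0]
    - [0.4, 0, 0, -40, 0]
    - [0.4, 0, 0, -60, 0]
    - [0.4, 20, 4, -60, 0]
    - [0.4, 60, 12, -60, 0]
    - [0.4, 100, 19, -60, 0]
    - [0.4, 140, 27, -60, 0]
    - [0.4, 175, 34, -60, 0]
    - [0.4, 195, 38, -60, 0]
    - [0.4, 200, 38, -60, 0]
    - [0.4, 200, 38, -60, 0]
    - [0.4, 200, 38, -40, 0]
    - [0.4, 200, 38, -22, 0]
    - [0.4, 200, 38, -12, 0]
    - [0.4, 200, 38, -8, 0]
    - [0.4, 200, 38, -8, 0]
    - [0.4, 200, 38, -8, 0]

```text
clock: 22.05
eef_pos: [629.8, 15.4, 108.0]
eef_rot: [-3.141, -0.001, -0.136]
wrist_force: [0.2, -0.6, -1.5]
finger_gap: 55.8
finger_force: 20.0
```

```bash
python3 - <<'E'
from h import *
s=imaging.camera('scene');save(s,'s5');st=monitor.read_state();print(st['wrist_force'],st['eef_pos'],st['finger_gap'])
def near(p,n,P):
    u=proj(p,[P])[0];L=trace(p,n);d=min(L,key=lambda d:np.hypot(*(np.array(d['rect'][:2])-u)));print(u.round(),np.round(d['rect']));return d['region']
print('can s',fit([(s,near(s,'canister_a',[629,15,75]))],cyl(28,135,8),[629,15],[5,5]))
E
```

```text
[ 0.45336346 -0.70160685 -1.59125408] [629.76839759  15.35938635 108.00064505] 55.76181805518463
[263. 205.] [266. 204.  26.  66.]
can s (array([630.22558594,  16.59179688]), np.float64(-0.9077471393734758))
```

View pics/s5.png

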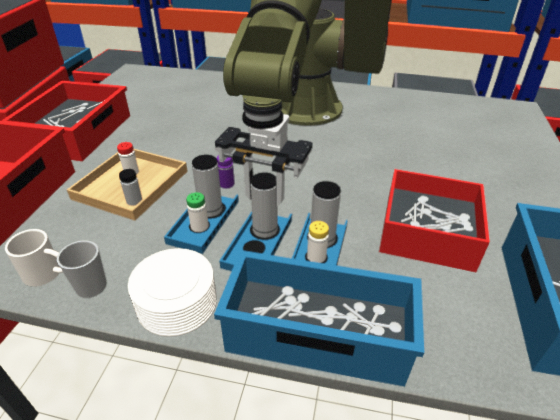

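The canister is upright just above its mat (263,205), and the shaker stands in the tray at (127,158). I'll lower 2.5 mm, release, rise and back off.

Request:
arm_command:
  steps:
    - [0.4, 0, 0, 1, 0]
    - [0.4, 0, 0, 2, 0]
    - [0.4, 0, 0, 2.5, 0]
    - [0.4, 0, 0, 2.5, 0]
    - [0.7, 0, 0, 2.5, 0]
    - [0.8, 0, 0, 2.5, 0]
    - [0.9, 0, 0, 2.5, 0]
    - [0.9, 0, 0, 2.5, 0]
    - [0.9, 0, 0, -30, 0]
    - [0.9, 0, 0, -80, 0]
    - [0.9, 0, 0, -125, 0]
    - [0.9, 0, 0, -125, 0]
    - [0.9, -50, 0, -125, 0]
    - [0.9, -110, 0, -125, 0]
    - [0.9, -170, 0, -125, 0]
    - [0.9, -200, 0, -125, 0]
    - [0.9, -200, 0, -125, 0]
    - [0.9, -200, 0, -125, 0]

```text
clock: 24.4
eef_pos: [431.8, 42.3, 232.1]
eef_rot: [3.142, 0.0, -0.136]
wrist_force: [0.9, 0.5, -0.1]
finger_gap: 84.6
finger_force: 0.0
```

```bash
python3 - <<'E'
from h import *
t=imaging.camera('top');s=imaging.camera('scene')
cv2.imwrite('pics/s6.png',np.hstack([t['img'][110:300,190:510],s['img'][110:300,60:380]])[:,:,::-1])
def near(p,n,P):
    u=proj(p,[P])[0];L=trace(p,n);d=min(L,key=lambda d:np.hypot(*(np.array(d['rect'][:2])-u)));print(u.round(),np.round(d['rect']));return d['region']
for p in(t,s):print('can',fit([(p,near(p,'canister_a',[629,15,75]))],cyl(28,135,6),[629,15],[5,5]))
E
```

```text
[284. 181.] [284. 180.  29.  32.]
can (array([630.27272084,  16.79966599]), np.float64(-0.9236140679553777))
[263. 205.] [265. 204.  28.  63.]
can (array([629.59631348,  16.98516846]), np.float64(-0.9435903190812853))
```

View pics/s6.png

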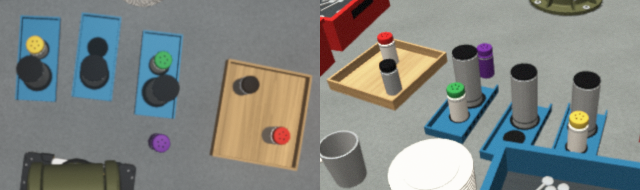

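The canister stands on its mat (scene 265,204), about 1–2 mm from the mat's centre. The shaker stands upright in the tray, the bystanders look unmoved and the arm is clear.

```bash
python3 -c "
from cell import job
print(job.sign_off())"
```

```text
the job is handed in; nothing more can be done
None
```

The job is handed in at about 24.5 s of robot time: the red-capped shaker stands in the order tray, and its canister is back upright on its mat, measured within about 2 mm of centre.

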